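# Centre the model poplar on its display plinth

### The arm

A 6-joint arm with a two-finger parallel gripper is mounted at the origin on the work surface. World frame = base frame: x ahead of the robot, y to its left, z up, the work surface at z = 0. Lengths are in m, angles in rad, forces in N, time in s.
With the tool pointing down it reaches from about 0.3 to 0.775 m from the base axis. Payload 14.6 kg.
Tool frame: the origin (TCP) lies midway between the tips of the shut fingers; the grasp point (between the pads) lies 19 mm behind it; z points along the fingers, y is the line along which they close (so a half turn about z gives the same grasp; the last joint's range is limited). The gripper opens to 94 mm and grips with 3 to 60 N. Pads are 16 mm wide; open, the fingers measure 119 mm over their backs; the gripper's body (75 mm by 177 mm) begins 78 mm behind the grasp point.
Start: joints at [-1.405, 0.3, 1.521, -0, 1.321, -0.067], TCP at [0.127, -0.535, 0.205] pointing down, gripper open.
Joint ranges: [-3.03, 3.03], [-0.79, 2.21], [0.23, 2.52], [-1.04, 4.18], [0, 3.07], [-2.55, 2.55]. Speed limits (rad/s): [2.22, 2.22, 2.57, 3.14, 3.14, 3.14].

### API

Orientations are given as a unit quaternion [w, x, y, z].
In Python, from plant import robot gives the robot as it stands.
- The arm moves only by the tool send_path, called after ">>>" as a command line: name --argument value ..., lists and objects as JSON in quotes. Schema: {"type":"object","properties":{"segments":{"type":"object","properties":{"finger_gap":{"type":"array","items":{"type":"number"},"minItems":1,"maxItems":20},"sx":{"type":"array","items":{"type":"number"},"minItems":1,"maxItems":20},"sy":{"type":"array","items":{"type":"number"},"minItems":1,"maxItems":20},"sz":{"type":"array","items":{"type":"number"},"minItems":1,"maxItems":20},"spin":{"type":"array","items":{"type":"number"},"minItems":1,"maxItems":20}},"additionalProperties":false,"required":["finger_gap","sx","sy","sz","spin"]},"clamp_n":{"type":"number"},"only":{"type":"string"},"quiet":{"type":"boolean"},"lines":{"type":"string"}},"required":["segments"],"additionalProperties":false}. segments is an object with one list for each field, all of the same length, 1 to 20, a row being the entries at one place: finger_gap (the opening from 0.0 (shut) to 1.0 (fully open)), sx, sy, sz (the shift in m), spin (a turn about the tool's z in rad); each row is the pose to reach, as a shift and turn from the pose commanded when the call began, along the tool's axes at that moment; what a row does not reach only later rows make up. A row lasts 1/12 s, in which the tool goes at most 0.0417 m and 0.125 rad, less where a joint would pass 70% of its speed; a pose out of reach is approached as far as the arm can. The fingers move at their own pace and stop on an object; clamp_n is the grip in N (left out, the last holds). Time passes only in rows, so rows that do not move let the fingers close. The tool returns the time, the measured TCP pose, the force, the opening and the grip force at its end. only (a regular expression) keeps the lines of the reply that match it, lines (a string "A,B") keeps lines A to B, and quiet returns only ok. Input that does not fit is refused with a message, and nothing moves.
- robot.state(): the state, without advancing time (a new reading comes with each control period).
- robot.camera(name): name is "side" or "top" or "wrist"; returns a dict with "color" (384x512x3 uint8, red, green, blue), "mtx" (3x3 intrinsics, pixels), "k1" (the pictures are not rectified: a ray, as slopes to the right and down, at radius r is drawn at 1 + k1 r^2 times it, then the intrinsics apply), "position" and "rotation" of the camera in the world. Camera axes: x right, y up, looking along -z (the intrinsics and any distortion apply to the point x, -y, -z); pixel columns grow to the right and rows downward; lengths in m; the calibration is good to about 2 mm. A picture is of the moment at which its call begins. There is no depth.
- robot.finish_job(): hands the job in; it is judged then, once.
The state is a dict: "time": time; "q": joint angles; "joint_vel": joint speeds; "joint_efforts": joint torques, N m; "position": TCP position; "ee_rot": TCP orientation; "contact_force": force on the tool from outside, world axes, zero at the start; "ft_torque": the same for the moment, N m; "width": opening from 0.0 (shut) to 1.0 (fully open); "gripper_force": force on a finger pad.
Only numpy, scipy, OpenCV 4.12 (cv2) and the standard library are available. Lean on these libraries where they do the work, as an engineer would, in place of code of your own. Each camera call takes 0.05 s, during which the arm holds its last target. There are 200 camera calls.

### The job

The slim model poplar stands off-centre on its wooden display plinth and is easily toppled. With the fingertips, push it along in light, slow taps until its foot stands wholly on the pale cork disc in the middle of the plinth, upright, then back away; do not grip or lift it, and leave the round-crowned tree on the other plinth, the jars and the brush as they are.

Things in the scene. Friction and masses are not known exactly. Their poses are not given: they have to be found in the camera images.
- poplar: The slim rigid model tree to centre, 64 mm tall, about 60 g, top-heavy: loose round black foot 34 mm across, 10 mm thick; 8 mm trunk; spindle-shaped green crown from 18 mm up, 28 mm across at most (41 mm up). Pushed by the foot it slides and stops with the push (hidden friction); pushed by the crown it tips over. Origin: centre of the foot's underside; z up the trunk.
- plinth_a: The poplar's plinth: a fixed wooden block 96 x 96 mm and 40 mm tall with a thin (flush) pale cork disc 46 mm in diameter marking the middle of its top. Origin: centre of its underside, so the top's middle is 40 mm above it; x and y run along its sides. May stand left or right of the robot and at any yaw; the poplar's foot starts 16 to 37 mm off its middle, to any side.
- plinth_b: The other plinth, of the same make and size, fixed; origin likewise. Leave alone.
- round_tree: A model tree with a round crown (36 to 45 mm across), about 56 mm tall, with the same kind of 34 mm foot, standing loose in the middle of the other plinth. Leave alone. Origin: centre of the foot's underside.
- jar_a: Square clear shaker jar, 66 x 66 mm, 172 mm tall with its black cap, dark green filling, standing loose on the bench to the robot's left. Leave alone. Origin: centre of its underside.
- jar_b: Like the other jar but with an orange-brown filling, to the robot's right. Leave alone. Origin: centre of its underside.
- brush: Small hand brush, about 200 mm long, 42 mm wide and 20 mm high, lying loose on the bench, between the two plinths. Leave alone.
Things that resemble listed ones, but are neither listed nor needed, are in the scene too. Leave any pink or turquoise look-alike of the poplar alone.

How it is judged:
By the outcome, as a careful person would: the job done as asked, in the order asked, and still so for the second after the job is handed in, with the robot touching nothing.
It also fails if it takes over 45 s, if anything falls off the work surface, if the arm or the gripper's body presses on something with over 40 N, if the wrist force passes 120 N, or if a joint passes its speed limit or range.

## Working session

There is one attempt and no reset: what is moved stays moved. The work goes in short steps, Python scripts to look and compute and a tool call to move; the robot and the scene stay as the last step left them, time stands still between calls to the robot, and variables do not carry over. Pictures are saved under pics/ and viewed, at most 10 in all, crops included, and the job is handed in when it is done.

```bash
ls; mkdir -p pics
```

Create h.py:
```python
import numpy as np, cv2
from plant import robot
def shot(n,f=None):
    c=robot.camera(n)
    if f: cv2.imwrite('pics/'+f,c['color'][:,:,::-1])
    return c
def ray(c,u,v):
    K=np.array(c['mtx']);k=c['k1']
    d=np.array([(u-K[0,2])/K[0,0],(v-K[1,2])/K[1,1]]);s=d.copy()
    for _ in range(30): s=d/(1+k*(s@s))
    r=np.array(c['rotation'])
    if r.size==4:
        from scipy.spatial.transform import Rotation as R
        r=R.from_quat(np.roll(r,-1)).as_matrix()
    w=r@np.array([s[0],-s[1],-1]);return np.array(c['position']),w/np.linalg.norm(w)
def atz(c,u,v,z):
    p,w=ray(c,u,v);return p+w*(z-p[2])/w[2]
def proj(c,X):
    K=np.array(c['mtx']);r=np.array(c['rotation'])
    if r.size==4:
        from scipy.spatial.transform import Rotation as R
        r=R.from_quat(np.roll(r,-1)).as_matrix()
    x=r.T@(np.array(X)-c['position']);s=np.array([x[0],-x[1]])/-x[2];s=s*(1+c['k1']*(s@s))
    return K[0,0]*s[0]+K[0,2],K[1,1]*s[1]+K[1,2]
def tri(a,b):
    (p,u),(q,v)=a,b
    t=np.linalg.lstsq(np.c_[u,-v],q-p,rcond=None)[0]
    A=p+t[0]*u;B=q+t[1]*v;return (A+B)/2,np.linalg.norm(A-B)
```

Run:
```python
from h import *
import pickle
a=shot('top');b=shot('side');pickle.dump((a,b),open('c0.pkl','wb'))
cv2.imwrite('pics/a.png',a['color'][:,:,::-1]);cv2.imwrite('pics/b.png',b['color'][:,:,::-1])
for c in(a,b):print(c['position'],c['mtx'],c['k1'],np.shape(c['rotation']))
s=robot.state();print(s['time'],s['position'],s['ee_rot'],s['width'])
```

```text
pics
[ 0.47410017 -0.00171568  1.27784401] [[469.20535604   0.         255.94919868]
 [  0.         469.20535604 186.43002037]
 [  0.           0.           1.        ]] -0.07756776663922907 (4,)
[0.18896356 0.76178124 0.53239719] [[397.5234148    0.         252.18239331]
 [  0.         397.5234148  190.74329748]
 [  0.           0.           1.        ]] -0.017649504646228744 (4,)
0.1 [ 0.12684359 -0.53495083  0.2049524 ] [-4.90604838e-04  9.93233418e-01  1.16134127e-01 -1.62768302e-05] 0.9980252401351164
```

View pics/a.png

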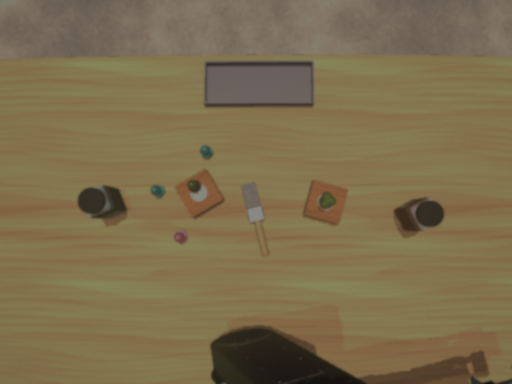

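View pics/b.png

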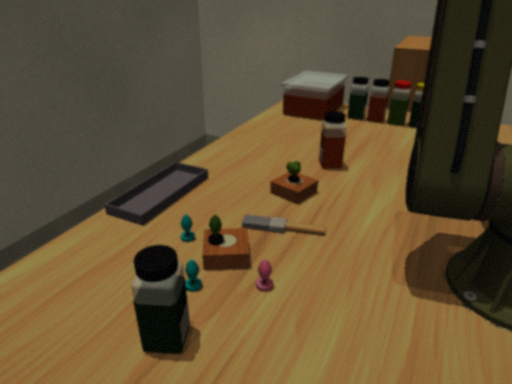

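The top view shows two green trees. One is at (195,186), off-centre on the left plinth with the cork visible at (201,193). The other is at (327,200), centred on the right plinth. There are turquoise look-alikes at (206,151) and (157,190), and a pink one at (180,237). The poplar is the green spindle at (195,186), side view (216,225). I'll confirm that in a crop.

Run:
```python
from h import *
import pickle
a,b=pickle.load(open('c0.pkl','rb'))
A=a['color'][160:225,165:235,::-1];B=b['color'][205:275,190:265,::-1]
o=np.hstack([cv2.resize(A,(390,360),interpolation=2),cv2.resize(B,(390,360),interpolation=2)])
cv2.imwrite('pics/c.png',np.clip(o*1.6,0,255))
```

```text
[ WARN:0@0.482] global loadsave.cpp:1063 imwrite_ Unsupported depth image for selected encoder is fallbacked to CV_8U.
```

View pics/c.png

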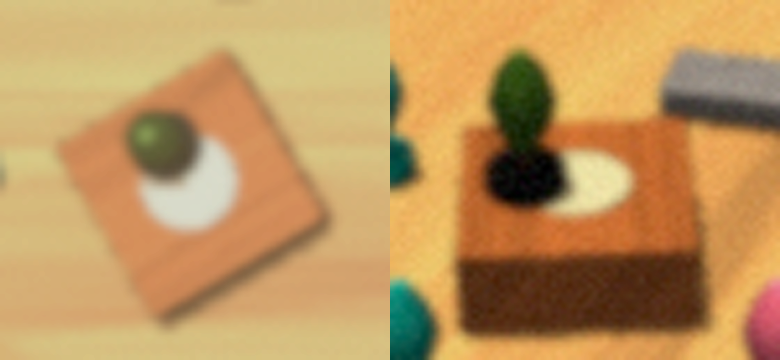

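The crop shows a slim spindle tree on a black foot that partly covers the cork. It is the poplar. Next I measure it, taking the cork from both views.

Run:
```python
from h import *
import pickle
a,b=pickle.load(open('c0.pkl','rb'))
ta=lambda x,y:(165+x/5.571-.4,160+y/5.538-.4)
sb=lambda x,y:(190+(x-390)/5.2-.4,205+y/5.143-.4)
cs=[atz(a,*ta(*p),.04) for p in((225,52),(60,150),(165,318),(328,215))]
for c in cs:print(c.round(4))
print('centre',np.mean(cs,0)); print([np.linalg.norm(cs[i]-cs[i-1]).round(4) for i in range(4)])
print('tri corner near-left/right',tri(ray(a,*ta(60,150)),ray(b,*sb(460,258))),tri(ray(a,*ta(165,318)),ray(b,*sb(704,252))))
print('foot side',atz(b,*sb(525,178),.045), 'crown top view',atz(a,*ta(163,146),.045+.04))
print('crown tri', tri(ray(a,*ta(163,146)),ray(b,*sb(522,100))))
print(robot.state()['q'])
c=shot('wrist','w0.png');print(c['position'],c['rotation'],c['mtx'][0],c['k1'])
```

```text
[0.6194 0.1431 0.04  ]
[0.5725 0.2218 0.04  ]
[0.492  0.1709 0.04  ]
[0.5409 0.0937 0.04  ]
centre [0.55619655 0.15735877 0.04      ]
[np.float64(0.0928), np.float64(0.0916), np.float64(0.0952), np.float64(0.0915)]
tri corner near-left/right (array([0.57358371, 0.22310332, 0.03477074]), np.float64(0.001608157911064973)) (array([0.49241705, 0.17228541, 0.03113412]), np.float64(0.000710056436708249))
foot side [0.57230244 0.17706138 0.045     ] crown top view [0.57059033 0.16612203 0.085     ]
crown tri (array([0.57378346, 0.16859898, 0.07750057]), np.float64(0.005847427776246061))
[-1.40461227e+00  3.00414598e-01  1.52149813e+00  1.68423975e-05
  1.32066154e+00 -6.66136995e-02]
[ 0.20333228 -0.5180402   0.38485356] [ 0.77748771 -0.10643533  0.08476442 -0.61400274] [279.55720143   0.         253.44729795] 0.01166510994505645
```

Plinth centre is about (0.556, 0.157) and the foot about (0.572, 0.170). The sides come out at 92–95 mm and the height is near 0.04, so both checks hold. I'll push with the fingers slightly apart as a two-point cradle, moving along tool −x from the outer side. First I travel to a wrist view.

>>> send_path --segments '{"finger_gap":[0.17,0.17,0.17,0.17,0.17,0.17,0.17,0.17,0.17,0.17,0.17,0.17,0.17,0.17,0.17,0.17,0.17,0.17,0.17,0.17],"sx":[0.65,0.65,0.65,0.65,0.65,0.65,0.65,0.65,0.65,0.65,0.65,0.65,0.65,0.65,0.65,0.65,0.65,0.65,0.65,0.65],"sy":[-0.61,-0.61,-0.61,-0.61,-0.61,-0.61,-0.61,-0.61,-0.61,-0.61,-0.61,-0.61,-0.61,-0.61,-0.61,-0.61,-0.61,-0.61,-0.61,-0.61],"sz":[0,0,0,0,0,0,0,0,0,0,0,0,0,0,0,0,0,0,0,0],"spin":[-0.42,-0.42,-0.42,-0.42,-0.42,-0.42,-0.42,-0.42,-0.42,-0.42,-0.42,-0.42,-0.42,-0.42,-0.42,-0.42,-0.42,-0.42,-0.42,-0.42]}'

```text
time: 1.82
position: [0.5872, 0.162, 0.2051]
ee_rot: [-0.0, 0.947, 0.321, -0.0]
contact_force: [0.6, -1.2, 0.6]
width: 0.17
gripper_force: 0.0
```

>>> send_path --segments '{"finger_gap":[0.17,0.17,0.17,0.17],"sx":[0.03,0.03,0.03,0.03],"sy":[0,0,0,0],"sz":[0,0,0,0],"spin":[0,0,0,0]}'

```text
time: 2.15
position: [0.61, 0.1777, 0.205]
ee_rot: [-0.0, 0.947, 0.321, -0.0]
contact_force: [-0.2, 0.5, -0.5]
width: 0.176
gripper_force: 0.0
```

Run:
```python
from h import *
import pickle
c=shot('wrist','w1.png');pickle.dump(c,open('c1.pkl','wb'));print(c['position'],c['rotation'])
print(robot.state()['position'])
```

```text
[0.67255891 0.22450017 0.38483124] [ 0.8882836  -0.12244671  0.06048476 -0.43852098]
[0.60998215 0.17741093 0.20552281]
```

View pics/w1.png

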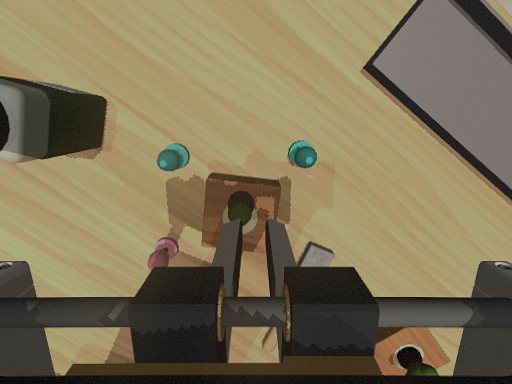

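The wrist picture shows the poplar at about (240,203) on its plinth (205–280, 175–250), with the fingertips just below it. I'll enlarge it.

Run:
```python
from h import *
import pickle
c=pickle.load(open('c1.pkl','rb'))
A=c['color'][165:260,190:300,::-1].astype(float)
A=(255*(A/255)**.5).astype(np.uint8)
o=cv2.resize(A,(660,570),interpolation=2)
cv2.imwrite('pics/d.png',o)
for n,p in dict(ctr=(.5562,.1574,.04),foot=(.572,.17,.05)).items():
  u,v=proj(c,p);print(n,(u-190+.5)*6,(v-165+.5)*6)
```

```text
ctr 304.0712844673532 323.4430445872968
foot 298.7909362444259 250.64203531405792
```

View pics/d.png

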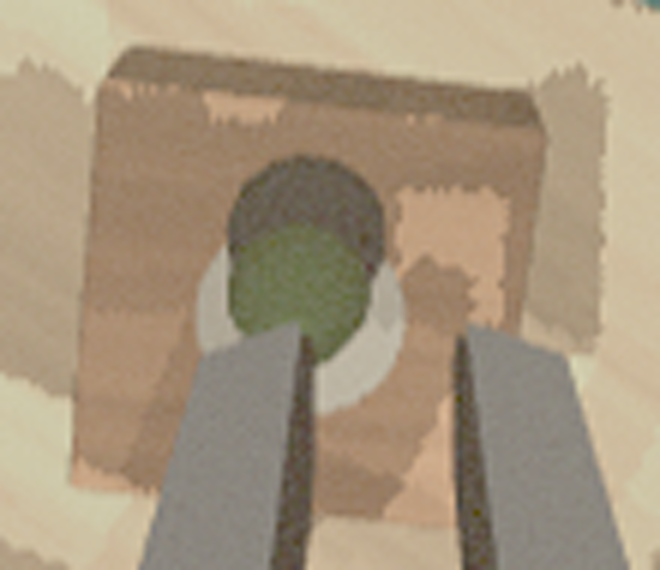

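Run:
```python
from h import *
import pickle
c=pickle.load(open('c1.pkl','rb'));a,b=pickle.load(open('c0.pkl','rb'))
P=lambda x,y:(190+x/6-.5,165+y/6-.5)
ta=lambda x,y:(165+x/5.571-.4,160+y/5.538-.4)
for q in((100,82),(545,128)):print('corner',atz(c,*P(*q),.04))
print('tri',tri(ray(a,*ta(60,150)),ray(c,*P(100,82))),tri(ray(a,*ta(225,52)),ray(c,*P(545,128))))
print('cork L,R,bot',[atz(c,*P(*q),.04).round(4) for q in((197,313),(405,313),(318,414))])
print('foot L,R,top',[atz(c,*P(*q),.05).round(4) for q in((229,233),(386,233),(307,155))])
# fit models: project circles
from scipy.optimize import least_squares
t=np.linspace(0,2*np.pi,73)
def fit(pts,z,r,x0):
  D=[atz(c,*P(*p),z)[:2] for p in pts]
  return least_squares(lambda x:[np.hypot(*(d-x))-r for d in D],x0)
for n,pts,z,r,x0 in(('cork',[(197,305),(405,313),(318,414),(375,392),(395,355),(205,345)],.04,.023,(.556,.157)),('foot',[(229,233),(386,233),(307,155),(250,182),(363,182)],.05,.017,(.572,.17))):
  f=fit(pts,z,r,x0);print(n,f.x,f.fun)
R=robot.state()['ee_rot'];print(R)
```

```text
corner [0.57357481 0.22395441 0.04      ]
corner [0.62278054 0.14327406 0.04      ]
tri (array([0.57253193, 0.22329642, 0.03514926]), np.float64(0.0014641903162135102)) (array([0.62104108, 0.14292202, 0.03517281]), np.float64(0.0026093872730760907))
cork L,R,bot [array([0.5439, 0.1775, 0.04  ]), array([0.5716, 0.1413, 0.04  ]), array([0.5408, 0.1421, 0.04  ])]
foot L,R,top [array([0.5662, 0.1839, 0.05  ]), array([0.5863, 0.1578, 0.05  ]), array([0.5898, 0.1811, 0.05  ])]
cork [0.55687183 0.15853021] [ 7.32300193e-05 -3.46118048e-04 -1.15284249e-05  6.97505399e-04
 -7.97709011e-04 -7.11719701e-04]
foot [0.57574362 0.17052592] [-0.00054593 -0.00050161  0.00057754 -0.00034581 -0.00041591]
[ 2.68402106e-05  9.47296785e-01  3.20357278e-01 -1.25892754e-04]
```

Cork centre is (0.557, 0.1585) and the foot (0.576, 0.1705). That is 22 mm off at 32°, with fit residuals under 1 mm, and the height is consistent to within the calibration. I'll align the push line and descend about 45 mm outside the foot.

>>> send_path --segments '{"finger_gap":[0.17,0.17,0.17,0.17,0.17,0.17,0.17,0.17],"sx":[0.013,0.013,0.013,0.013,0.013,0.013,0.013,0.013],"sy":[-0.0115,-0.0115,-0.0115,-0.0115,-0.0115,-0.0115,-0.0115,-0.0115],"sz":[0,0.04,0.08,0.12,0.15,0.16,0.16,0.16],"spin":[0.086,0.086,0.086,0.086,0.086,0.086,0.086,0.086]}'

```text
time: 2.87
position: [0.6144, 0.1949, 0.0474]
ee_rot: [0.0, 0.96, 0.279, 0.001]
contact_force: [0.9, -0.2, 0.9]
width: 0.171
gripper_force: 0.0
```

Run:
```python
from h import *
c=shot('wrist');s=robot.state();p=np.array(s['position']);print(p,s['ee_rot'],s['contact_force'])
import pickle;pickle.dump(c,open('c2.pkl','wb'))
A=c['color'][100:340,100:420,::-1].astype(float);A=(255*(A/255)**.5).astype(np.uint8)
cv2.imwrite('pics/e.png',cv2.resize(A,(800,600),interpolation=2))
w,x,y,z=s['ee_rot'];X=np.array([x*x-y*y,2*x*y]);Y=np.array([X[1],-X[0]])
f=np.array([.5757,.1705])-p[:2];k=np.array([.5569,.1585])-p[:2];print('foot in tool',f@X,f@Y,'cork',k@X,k@Y)
```

```text
[0.6149086  0.1951227  0.04819774] [5.06447920e-05 9.60173376e-01 2.79399301e-01 1.76546102e-03] [ 0.12460806 -0.16700523 -0.03475124]
foot in tool -0.04629807117359635 -0.0002587903039994424 cork -0.06860132975856112 -0.00021938153645581422
```

View pics/e.png

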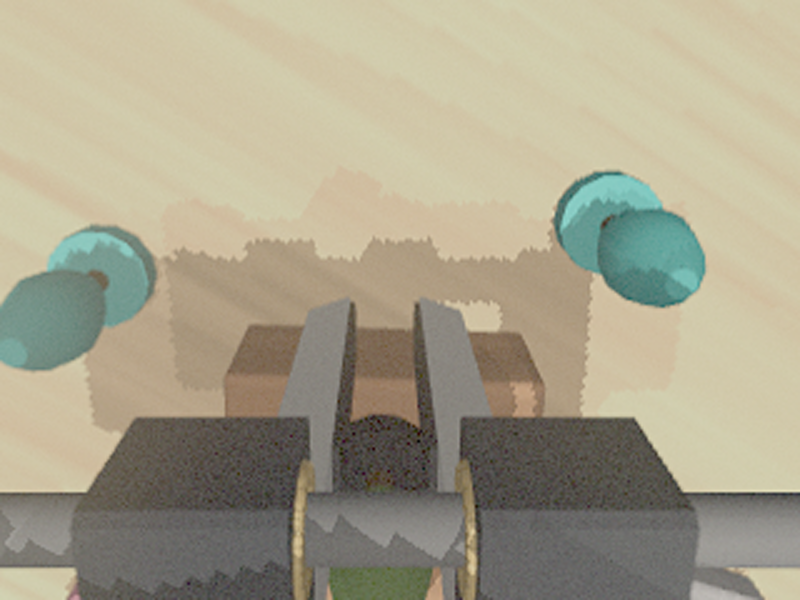

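The picture shows the foot's dark disc at (385,430), centred between the fingers (gap 350–420). The look-alikes are well clear. I'll lower a touch and start a slow first tap.

>>> send_path --segments '{"finger_gap":[0.17,0.17,0.17,0.17,0.17,0.17,0.17,0.17,0.17,0.17,0.17,0.17,0.17,0.17,0.17],"sx":[-0.008,-0.014,-0.018,-0.02,-0.021,-0.022,-0.023,-0.024,-0.025,-0.026,-0.027,-0.028,-0.029,-0.029,-0.029],"sy":[0,0,0,0,0,0,0,0,0,0,0,0,0,0,0],"sz":[0.003,0.003,0.003,0.003,0.003,0.003,0.003,0.003,0.003,0.003,0.003,0.003,0.003,0.003,0.003],"spin":[0,0,0,0,0,0,0,0,0,0,0,0,0,0,0]}'

```text
time: 4.17
position: [0.5892, 0.1795, 0.0424]
ee_rot: [0.0, 0.96, 0.28, -0.0]
contact_force: [0.7, 0.4, 1.0]
width: 0.169
gripper_force: 0.1
```

Create look.py:
```python
from h import *
import sys,pickle
a=shot('top');b=shot('side');c=shot('wrist');pickle.dump((a,b,c),open(sys.argv[1]+'.pkl','wb'))
# crown centroid in side view (green), foot (dark)
for n,i,(v0,v1,u0,u1) in(('top',a,(165,215,175,225)),('side',b,(205,255,195,250))):
    h=cv2.cvtColor(i['color'],cv2.COLOR_RGB2HSV)[v0:v1,u0:u1]
    m=(h[...,0]>30)&(h[...,0]<75)&(h[...,1]>90)&(h[...,2]<130)
    y,x=np.nonzero(m);print(n,'crown',len(x),(x.mean()+u0).round(2),(y.mean()+v0).round(2))
B=b['color'][195:275,180:290,::-1];A=a['color'][150:230,165:245,::-1]
f=lambda I,s:cv2.resize((255*(I/255)**.6).astype(np.uint8),s,interpolation=2)
cv2.imwrite('pics/'+sys.argv[1]+'.png',np.hstack([f(B,(470,342)),f(A,(330,342))]))
s=robot.state();print(s['position'],s['contact_force'])
```

```bash
python3 look.py f
```

```text
top crown 0 nan nan
side crown 113 217.79 227.39
[0.58923581 0.17956439 0.04237366] [0.90455103 0.74520875 0.12249879]look.py:8: RuntimeWarning: Mean of empty slice.
  y,x=np.nonzero(m);print(n,'crown',len(x),(x.mean()+u0).round(2),(y.mean()+v0).round(2))
  ret = ret.dtype.type(ret / rcount)
```

View pics/f.png

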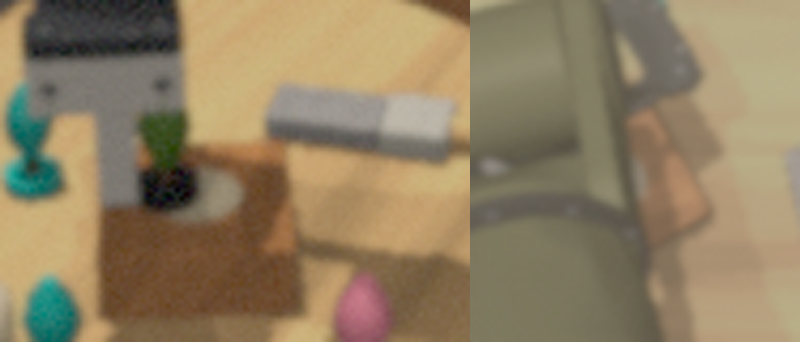

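The side view shows a finger beside the foot (168,188), the tree upright, and the foot moved about 7 mm as predicted. About 15 mm remain. I'll do two slow taps of 5–6 mm with a back-off between.

>>> send_path --segments '{"finger_gap":[0.17,0.17,0.17,0.17,0.17,0.17,0.17,0.17,0.17,0.17,0.17,0.17,0.17,0.17,0.17,0.17,0.17],"sx":[-0.001,-0.002,-0.003,-0.004,-0.005,-0.006,-0.006,-0.004,-0.005,-0.006,-0.007,-0.008,-0.009,-0.01,-0.011,-0.011,-0.011],"sy":[0,0,0,0,0,0,0,0,0,0,0,0,0,0,0,0,0],"sz":[-0.001,-0.001,-0.001,-0.001,-0.001,-0.001,-0.001,-0.001,-0.001,-0.001,-0.001,-0.001,-0.001,-0.001,-0.001,-0.001,-0.001],"spin":[0,0,0,0,0,0,0,0,0,0,0,0,0,0,0,0,0]}'

```text
time: 5.73
position: [0.5799, 0.1736, 0.0435]
ee_rot: [0.0, 0.96, 0.28, -0.0]
contact_force: [0.6, 0.3, 0.8]
width: 0.169
gripper_force: 0.0
```

Run:
```python
from h import *
import pickle
s=robot.state();b=shot('side');pickle.dump(b,open('c3.pkl','wb'))
p=s['position'];print('TCP-cork',np.hypot(p[0]-.5569,p[1]-.1585),p)
I=b['color'].astype(int)
# foot: dark pixels; cork-plane positions
m=(I.sum(2)<75).astype(np.uint8);m[:226]=0;m[258:]=0;m[:,:200]=0;m[:,255:]=0
n,l,st,ce=cv2.connectedComponentsWithStats(m);k=1+np.argmax(st[1:,4]);print(st[k],ce[k],atz(b,*ce[k],.045))
B=I[195:275,180:290,::-1]
cv2.imwrite('pics/g.png',cv2.resize((255*(B/255)**.6).astype(np.uint8),(770,560),interpolation=2))
for q in((.5569,.1585,.04),):u,v=proj(b,q);print((u-180+.5)*7,(v-195+.5)*7)
```

```text
TCP-cork 0.027572534131613865 [0.57994546 0.17363775 0.04346432]
[218 226  13  18 172] [224.25581395 235.23255814] [0.56333901 0.15595472 0.045     ]
327.7928621810516 308.24188936669213
```

View pics/g.png

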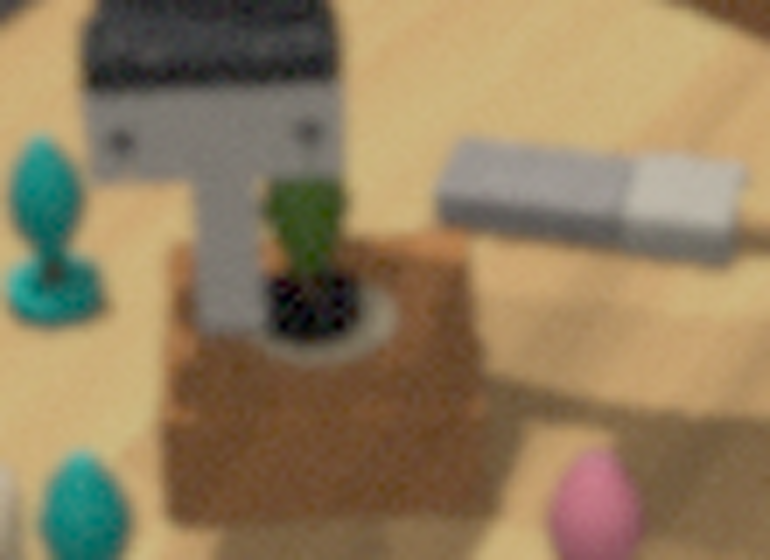

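The foot is now almost wholly on the cork: trunk at x≈313 against cork centre ≈328, so about 4.5 mm remain. One last tap, then I retreat outward and up.

>>> send_path --segments '{"finger_gap":[0.17,0.17,0.17,0.17,0.17,0.17,0.17,0.17,0.17,0.17,0.17,0.17,0.17,0.17,0.17,0.17,0.17,0.17],"sx":[0.002,0,-0.001,-0.002,-0.003,-0.004,-0.0045,-0.0045,0,0.01,0.03,0.04,0.04,0.04,0.04,0.04,0.04,0.04],"sy":[0,0,0,0,0,0,0,0,0,0,0,0,0,0,0,0,0,0],"sz":[0,0,0,0,0,0,0,0,0,0,0,-0.02,-0.06,-0.1,-0.14,-0.16,-0.16,-0.16],"spin":[0,0,0,0,0,0,0,0,0,0,0,0,0,0,0,0,0,0]}'

```text
time: 7.28
position: [0.6141, 0.1954, 0.2042]
ee_rot: [0.0, 0.96, 0.28, 0.001]
contact_force: [-0.5, -0.2, -0.7]
width: 0.171
gripper_force: 0.0
```

Run:
```python
from h import *
import pickle
b=shot('side');c=shot('wrist');pickle.dump((b,c),open('c4.pkl','wb'))
u,v=map(int,proj(c,(.557,.1585,.05)))
f=lambda I,s:cv2.resize((255*(I/255)**.55).astype(np.uint8),s,interpolation=2)
print(u,v)
cv2.imwrite('pics/i.png',np.hstack([f(b['color'][200:270,190:270,::-1],(400,350)),f(c['color'][v-45:v+25,u-40:u+40,::-1],(400,350))]))
```

```text
253 231
```

View pics/i.png

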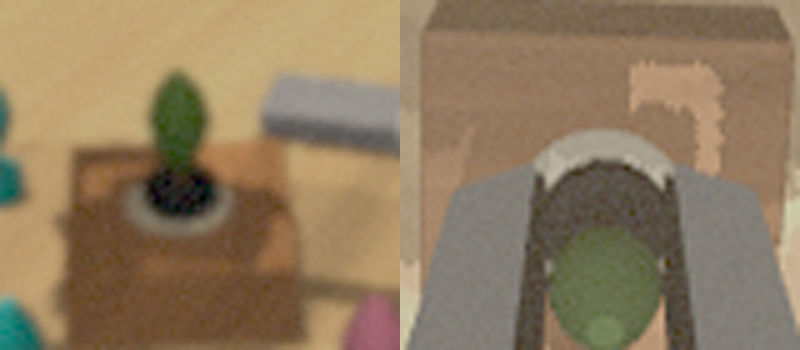

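Run:
```python
from h import *
import pickle
b,c=pickle.load(open('c4.pkl','rb'))
P=lambda x,y:(213+(x-400)/5-.5,186+y/5-.5)
S=lambda x,y:(190+x/5-.5,200+y/5-.5)
k=atz(c,*P(603,128),.04);f=atz(c,*P(607,160),.05);d=np.array([.842,.54])
print('wrist far rim gap along push (ideal 6mm)',(k-f)[:2]@d*1e3)
k=[atz(b,*S(*q),.04) for q in((125,195),(232,195))];f=[atz(b,*S(*q),.045) for q in((143,195),(216,195))]
print('side: centre diff mm',(np.mean(f,0)-np.mean(k,0))*1e3, 'dia',[np.linalg.norm(x[0]-x[1])*1e3 for x in(k,f)])
k=atz(b,*S(178,235),.04);f=atz(b,*S(180,218),.04);print('near rim gap',np.linalg.norm(k-f)*1e3)
```

```text
wrist far rim gap along push (ideal 6mm) 5.0286268914720385
side: centre diff mm [-4.13942545  5.92268267  5.        ] dia [np.float64(45.97195344156138), np.float64(31.045233093283205)]
near rim gap 12.072267914459866
```

Along the push direction the margin is good (5 mm against an ideal 6). The side view leaves the lateral offset unclear, so I move the wrist camera over the plinth at a safe height for a clear look.

>>> send_path --segments '{"finger_gap":[0.17,0.17,0.17,0.17,0.17,0.17,0.17],"sx":[-0.03,-0.06,-0.09,-0.11,-0.12,-0.12,-0.12],"sy":[0,0,0,0,0,0,0],"sz":[0,0,0,0,0,0,0],"spin":[0,0,0,0,0,0,0]}'

```text
time: 7.97
position: [0.5125, 0.1307, 0.2027]
ee_rot: [-0.0, 0.96, 0.279, -0.001]
contact_force: [0.3, 0.2, -0.2]
width: 0.172
gripper_force: 0.0
```

Run:
```python
from h import *
import pickle
c=shot('wrist');pickle.dump(c,open('c5.pkl','wb'))
u,v=map(int,proj(c,(.557,.1585,.05)));print(u,v)
cv2.imwrite('pics/j.png',cv2.resize((255*(c['color'][v-35:v+35,u-40:u+40,::-1]/255)**.55).astype(np.uint8),(640,560),interpolation=2))
```

```text
253 136
```

View pics/j.png

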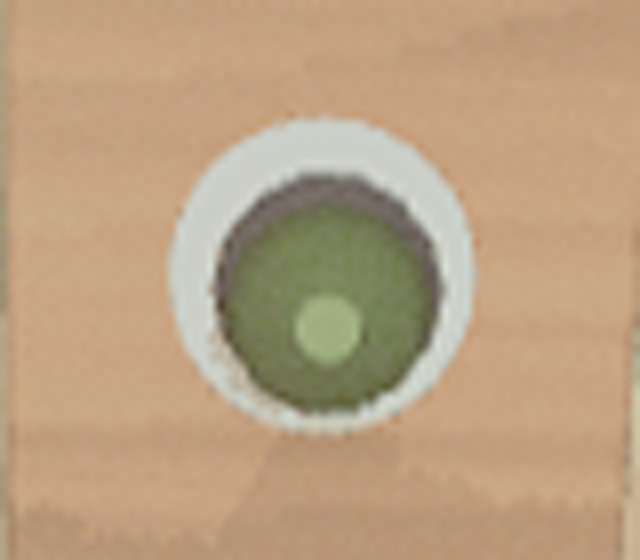

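The clear view shows the cork rim (170–475, 118–432) visible all round the foot (214–443, top edge 172). It is centred within about 2 mm, and the tree is upright. I'm handing in.

```bash
python3 -c "
from plant import robot
print(robot.finish_job())"
```

```text
the job is handed in; nothing more can be done
None
```

The poplar was pushed in slow taps until its foot stood wholly on the cork disc, upright and about 2 mm off centre; the arm then backed away clear and the job is handed in, at about 8 s, with no verdict shown.

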